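Seat a soldering tile level in its holder and clip it

TASK

Lay the longer of the two pale soldering tiles in the tile holder, inside its four corner brackets, and press it down on its stiff pads until it sits fully home and level. Then swing the holder's clip right in over the end of the tile to keep it there, and let go. Leave the shorter tile where it lies.

Things in the scene. Friction and masses are not known exactly. Their poses are not given: they have to be found in the camera images.
- long_tile: the longer pale soldering tile, a loose flat slab 110 (x) x 50 (y) x 14 (z) mm, 0.1 kg or so, scored lines on top; origin at the centre of its underside, z up through its thickness. Either end may go to either end of the holder. Lies flat on the bench at the start
- short_tile: the shorter pale tile, 75 (x) x 50 (y) x 14 (z) mm, otherwise alike, not to be used; origin at the centre of its underside. The two tiles may have changed places
- tile_holder: dark steel plate fixed to the bench, 150 (x) x 74 (y) x 10 (z) mm, from x = -66 to +84 mm of its origin, which lies on the bench under the centre of the tile's place. The tile's long axis goes along the holder's x. Four aluminium angle brackets, tops at z = 22 mm, stand round the tile's corners with 3 mm of play all round; between x = -42 and +42 mm the long sides are open for fingers
- clip (a joint): angle of the clip, a flat steel arm 12 mm wide, 38 mm long from its pivot, underside at z = 26, top at 30 mm, turning level; 0 = along the holder's +y, clear of the tile; grows anticlockwise from above; 1.57 = along the holder's -x, over the tile's end; stops at -0.4 and 1.7. Stays where left; about 1 N at the knob moves it. It clears the tile, by 2 mm, only once that is home
- clip_knob (a point): middle of the clip's upright round thumb knob, 12 mm across, which rises from the arm's top at z = 30 to z = 49 mm (this point at z = 40 mm), 32 mm from the pivot
- seat (a point): centre of the flat seat, on the plate's top, z = 10 mm, straight above the holder's origin. A tile that is home has its underside here and its top at z = 24 mm. Four round black pads at the holder's x = +-42, y = +-15 mm stand 3 to 7 mm proud of the seat, each at its own height, so the tile first lies crooked; each takes about 3 N to push (12 to 15 N on mid-tile), goes in flush and stays there
- clip_pivot (a point): on the clip's upright pivot, z = 28 mm; it stands beyond the tile at the holder's x = +73, y = 0 mm; its head rises to z = 34 mm
There are look-alikes about, which are no part of the job. Leave any black look-alike of the long_tile alone.

How it is judged:
By the outcome, as a careful person would: the job done as asked, in the order asked, and still so for the second after the job is handed in, with the robot touching nothing.
It also fails if it takes over 58 s, if anything falls off the work surface, if the arm or the gripper's body presses on something with over 40 N, if the wrist force passes 120 N, or if a joint passes its speed limit or range.

ROBOT

A 6-joint arm with a two-finger parallel gripper is mounted at the origin on a cart in front of the work surface, level with it; the furniture and walls round the work are solid. World frame = base frame: x ahead of the robot, y to its left, z up, the work surface at z = 0. Lengths are in m, angles in rad, forces in N, time in s.
With the tool pointing down it reaches from about 0.3 to 0.85 m from the base axis. Payload 5.4 kg.
Tool frame: the origin (TCP) lies midway between the tips of the shut fingers; the grasp point (between the pads) lies 19 mm behind it (r.grip_depth is the distance from the TCP to the grasp point, in m); x points along the fingers, y is the direction in which the jaws open and shut, and the axes are right-handed (so a half turn about x gives the same grasp; the last joint's range is limited). The gripper opens to 85 mm and grips with 20 to 120 N. Pads are 22 mm wide; open, the fingers measure 114 mm over their backs; the gripper's body (76 mm by 85 mm) begins 54 mm behind the grasp point. The pads swing forward as they close: fully open they stand 13 mm farther back than shut.
Start: joints at [-1.508, 0.158, 1.597, -0, 1.386, -0.21], TCP at [0.155, -0.554, 0.231] pointing down, gripper open.
Joint ranges: [-2.91, 2.91], [-0.94, 2.29], [0.18, 2.7], [-1.29, 4.43], [0.17, 2.64], [-3, 3]. Speed limits (rad/s): [2.57, 2.57, 3.14, 3.14, 3.14, 3.14].

INTERFACE

Orientations are given as a unit quaternion [w, x, y, z].
In Python, from station import status, cams, workorder, r gives the robot as it stands. The module is installed in compiled form; this text tells all that it offers.
- The arm moves only by the tool send_rows, never from a script. Its argument "motion" is a list of rows, each a list of 4 numbers: the shift along the tool's x, y, z in cm, then the turn about the tool's x in rad. A call has 1 to 10 rows; each row is the pose to reach, as a shift and turn from the pose measured when the call began, along the tool's axes at that moment; what a row does not reach only later rows make up. A row lasts 1/10 s, in which the tool goes at most 50 mm and 8.59 degrees, less where a joint would pass 70% of its speed; a pose out of reach is approached as far as the arm can. A call with a gripper value outside its range is refused whole. "fingers" is the finger opening in cm, from 0 to 8.54, set as the call begins (left out, the last holds). The fingers move at their own pace and stop on an object; "newtons" is the grip in N (left out, the last holds). Time passes only in rows, so rows that repeat a pose let the fingers close. It gives the time, the measured TCP pose, the force and the opening at its end, in the units of the state.
- status.get_state(): the state, without advancing time (a new reading comes with each control period).
- cams.grab_frame(name): name is "scene" or "side" or "wrist"; returns the picture (420x560x3 uint8, red, green, blue); there is no depth.
- cams.camera_params(name): a dict with "fx", "fy", "cx", "cy" (pixels), "k1" (the pictures are not rectified: a ray, as slopes to the right and down, at radius r is drawn at 1 + k1 r^2 times it, then the intrinsics apply), "R" (3x3) and "t" (3): a world point X has camera coordinates R X + t; the wrist camera has in their place "hand_eye" (4x4, takes a point from camera to tool coordinates, whose origin is the TCP and whose axes are the tool frame's). Camera axes: x right, y down, z forward; pixel columns grow to the right and rows downward; lengths in m; the calibration is good to about 2 mm. A picture is of the moment at which its call begins: read the wrist's pose just before it. camera_params takes no time and is no camera call.
- workorder.finish_job(): hands the job in, once; it reports no verdict.
Trained networks look in the newest picture that a camera, given by its name, has taken for a name from the list of things; names that differ only in an ending like _2 or _b are one class to them, and where a whole thing is asked for, a point or a joint stands for the part that bears it (a point fixed in the world has none). Each returns a list of dicts, best first, with "conf" (0 to 1); they miss things now and then, are a little off and sometimes report something else, mostly with a low value. They report only what shows in the picture. A call takes as long as a camera call. They do not tell look-alikes from the thing itself.
- cams.boxes_of(query, camera): "at" ([x, y, z] in m, in world coordinates, good to about 4 mm: the middle of the surface that is visible of it).
The state is a dict: "t": time; "joint_pos": joint angles; "qd": joint speeds; "tau": joint torques, N m; "tool_pos": TCP position; "ee_rot": TCP orientation; "wrist_force": force on the tool from outside, world axes, zero at the start; "wrist_torque": the same for the moment, N m; "width": finger opening in m.
Only numpy, scipy, OpenCV 4.12 (cv2) and the standard library are available. Lean on these libraries where they do the work, as an engineer would, in place of code of your own. Each camera call takes 0.05 s, during which the arm holds its last target. There are 200 camera calls.

## Working session

There is one attempt and no reset: what is moved stays moved. The work goes in short steps, Python scripts to look and compute and a tool call to move; the robot and the scene stay as the last step left them, time stands still between calls to the robot, and variables do not carry over. Pictures are saved under pics/ and viewed, about 8 in all and at most 12, crops included, and the job is handed in when it is done.

Besides the shell and the picture viewer there is one more tool, called as name([rows], argument=value, ...), one row to a line, values as JSON. send_rows: Moves the arm, as the interface text tells. Its arguments: {"type":"object","properties":{"motion":{"type":"array"},"fingers":{"type":"number"},"newtons":{"type":"number"}},"required":["motion"]}

```bash
mkdir -p pics; cat > h.py <<'E'
import numpy as np, cv2
from scipy.spatial.transform import Rotation as Ro
from station import status, cams, workorder, r
def Rt(s): 
    q=s["ee_rot"]; return Ro.from_quat([q[1],q[2],q[3],q[0]]).as_matrix()
def grab(cam,fn=None):
    s=status.get_state(); im=cams.grab_frame(cam)
    if fn: cv2.imwrite("pics/"+fn,im[:,:,::-1])
    return im,s
def ext(cam,s=None):
    p=cams.camera_params(cam)
    if "R" in p: return p,np.array(p["R"]),np.array(p["t"])
    T=np.eye(4);T[:3,:3]=Rt(s);T[:3,3]=s["tool_pos"]
    M=np.linalg.inv(T@np.array(p["hand_eye"])); return p,M[:3,:3],M[:3,3]
def pix2w(cam,uv,z,s=None):
    p,R,t=ext(cam,s); uv=np.atleast_2d(uv).astype(float)
    d=np.c_[(uv[:,0]-p["cx"])/p["fx"],(uv[:,1]-p["cy"])/p["fy"]]; n=d.copy()
    for _ in range(20): n=d/(1+p["k1"]*(n**2).sum(1,keepdims=True))
    D=np.c_[n,np.ones(len(n))]@R; C=-R.T@t
    return C+D*((z-C[2])/D[:,2])[:,None]
def w2pix(cam,X,s=None):
    p,R,t=ext(cam,s); c=np.atleast_2d(X)@R.T+t; n=c[:,:2]/c[:,2:]
    n=n*(1+p["k1"]*(n**2).sum(1,keepdims=True))
    return np.c_[n[:,0]*p["fx"]+p["cx"],n[:,1]*p["fy"]+p["cy"]]
def totool(s,dw): return np.round(Rt(s).T@np.array(dw)*100,2)
E
python3 - <<'E'
from h import *
a,s=grab("scene"); b,_=grab("side")
for c in("scene","side"):
    for q in("long_tile","short_tile","tile_holder","clip"):
        for d in cams.boxes_of(q,c)[:4]: print(c,q,round(d["conf"],2),np.round(d["at"],3),w2pix(c,d["at"])[0].round())
    p,R,t=ext(c); print(c,(-R.T@t).round(3))
cv2.imwrite("pics/a.png",a[:,:,::-1]);cv2.imwrite("pics/b.png",b[:,:,::-1])
print(s, Rt(s).round(3)); print(np.array(cams.camera_params("wrist")["hand_eye"]).round(3))
E
```

```text
scene long_tile 0.64 [0.778 0.298 0.017] [218. 151.]
scene short_tile 0.28 [ 0.494 -0.246  0.006] [291. 271.]
scene tile_holder 0.94 [ 0.493 -0.244  0.011] [290. 270.]
scene [-0.212 -0.734  1.084]
side long_tile 0.64 [ 0.469 -0.006  0.015] [215. 218.]
side short_tile 0.86 [0.46  0.21  0.016] [201. 185.]
side tile_holder 0.65 [ 0.49  -0.274  0.013] [244. 278.]
side clip 0.65 [ 0.497 -0.341  0.026] [255. 292.]
side [ 0.359 -0.999  0.519]
{'t': 0.0, 'joint_pos': array([-1.50809595e+00,  1.59068827e-01,  1.59829204e+00,  7.99853987e-06,
        1.38618349e+00, -2.10080955e-01]), 'qd': array([ 0.0005816 , -0.00073348,  0.00105442,  0.00153525,  0.00059387,
        0.00112553]), 'tau': array([ 1.80737625e-03, -3.95997512e+01, -3.31428409e+01,  9.38360404e-05,
        8.50573007e-03, -9.44872596e-06]), 'tool_pos': array([ 0.15486405, -0.55310763,  0.23027584]), 'ee_rot': array([ 0.09545552,  0.70059334,  0.09683142, -0.70048619]), 'wrist_force': array([ 0.36296824,  0.09773087, -0.78975184]), 'wrist_torque': array([-0.02513049,  0.01819156, -0.02176546]), 'width': 0.08537127350025533} [[-0.     0.269 -0.963]
 [ 0.002 -0.963 -0.269]
 [-1.    -0.002 -0.   ]]
[[-0.    -0.319  0.948 -0.142]
 [ 1.     0.001  0.001  0.   ]
 [-0.001  0.948  0.319 -0.081]
 [ 0.     0.     0.     1.   ]]
```

View pics/a.png

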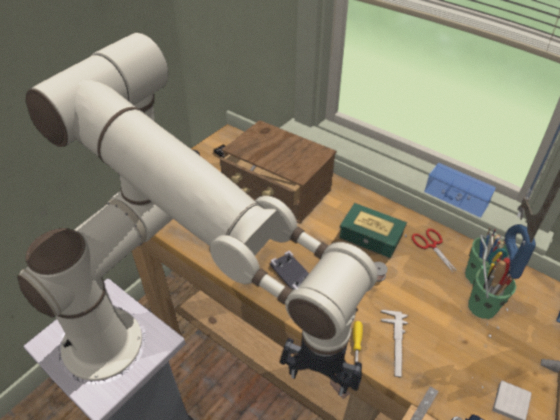

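View pics/b.png

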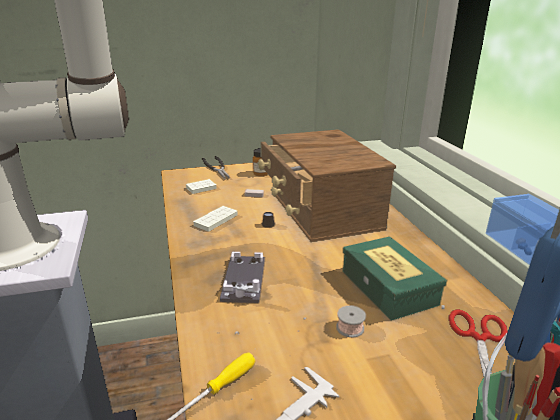

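```bash
python3 - <<'E'
from h import *
b=cv2.imread("pics/b.png")
cv2.imwrite("pics/c.png",cv2.resize(b[165:310,165:365],None,fx=4,fy=4,interpolation=cv2.INTER_CUBIC))
s=status.get_state(); print(totool(s,np.array([.44,-.12,.30])-s["tool_pos"]))
E
```

```text
[ -6.87 -34.09 -39.14]
```

View pics/c.png

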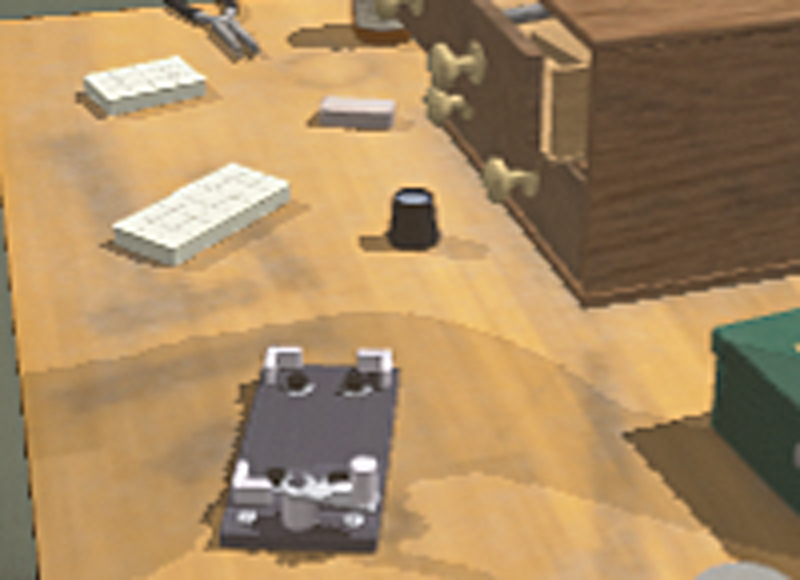

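```bash
python3 - <<'E'
from h import *
f=lambda a:np.array(a)/4+165
T=pix2w("side",f([(235,164),(290,185),(178,248),(113,228)]),.014)
H=pix2w("side",f([(222,535),(380,540),(397,368)]),.010)
K=pix2w("side",f([(364,460)]),.049)
for X in(T,H): 
    print(X.round(3).tolist()); d=np.roll(X,-1,0)-X; print(np.linalg.norm(d,axis=1).round(3),np.degrees(np.arctan2(d[:,1],d[:,0])).round(1))
print(T.mean(0),K)
E
```

```text
[[0.502, 0.059, 0.014], [0.531, 0.02, 0.014], [0.451, -0.048, 0.014], [0.416, -0.012, 0.014]]
[0.049 0.105 0.05  0.112] [ -53.6 -139.8  134.6   39.8]
[[0.435, -0.325, 0.01], [0.505, -0.347, 0.01], [0.547, -0.205, 0.01]]
[0.073 0.149 0.165] [ -17.4   73.5 -132.8]
[0.47474615 0.00466488 0.014     ] [[ 0.49974443 -0.33808261  0.049     ]]
```

send_rows([
  [-0.9, -4, -4.5, 0],
  [-1.7, -8, -9, 0],
  [-2.6, -12, -13.5, 0],
  [-3.4, -16, -18, 0],
  [-4.3, -19.5, -22.5, 0],
  [-5, -23, -27, 0],
  [-6, -26.5, -31, 0],
  [-6.5, -30, -35, 0],
  [-6.9, -34, -39, 0],
  [-6.9, -34, -39, 0],
])

```text
t: 1.5
tool_pos: [0.428, -0.1381, 0.2987]
ee_rot: [0.096, 0.701, 0.096, -0.7]
wrist_force: [1.9, 0.4, -0.3]
width: 0.0853
```

```bash
python3 - <<'E'
from h import *
a,s=grab("wrist","d.png"); np.save("s_d.npy",s,allow_pickle=True)
print(s["joint_pos"].round(2), w2pix("wrist",[[.475,.005,.014],[.49,-.27,.01]],s))
E
```

```text
[-0.58 -0.22  1.83  0.    1.53  0.72] [[185.15792458 111.63859836]
 [383.76646974 157.16730134]]
```

View pics/d.png

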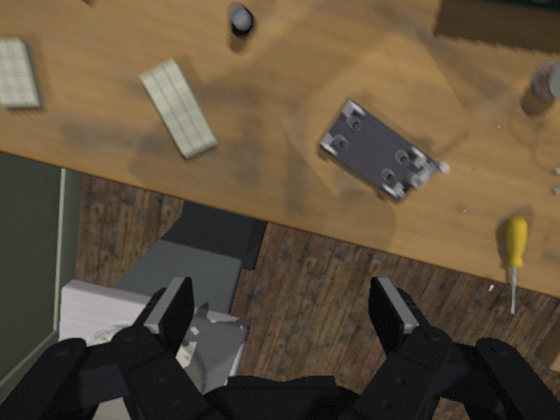

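```bash
cat >> h.py <<'E'
def tile(cam,near,s=None,im=None,z=.014,show=True):
    if im is None: im,s=grab(cam)
    hsv=cv2.cvtColor(im,cv2.COLOR_RGB2HSV)
    m=((hsv[...,1]<70)&(hsv[...,2]>130)).astype(np.uint8)
    n,l,st,c=cv2.connectedComponentsWithStats(m)
    u=w2pix(cam,near,s)[0]; k=min([i for i in range(1,n) if st[i,4]>300],key=lambda i:np.linalg.norm(c[i]-u))
    ct=max(cv2.findContours((l==k).astype(np.uint8),0,1)[0],key=cv2.contourArea)[:,0]
    X=pix2w(cam,ct,z,s)[:,:2].astype(np.float32)*1000
    (cx,cy),(w,h),a=cv2.minAreaRect(X)
    if w<h: a+=90; w,h=h,w
    a=(a+90)%180-90
    print(cam,"tile c",round(cx,1),round(cy,1),"size",round(w,1),round(h,1),"ang",round(a,1)); return cx/1e3,cy/1e3,a
E
python3 - <<'E'
from h import *
im=cv2.imread("pics/d.png")[:,:,::-1].copy(); s=np.load("s_d.npy",allow_pickle=True).item()
x,y,a=tile("wrist",[.475,.005,.014],s,im)
im2=cv2.imread("pics/b.png")[:,:,::-1].copy(); tile("side",[.475,.005,.014],None,im2)
H=pix2w("wrist",[(350,99),(320,148),(400,201)],.01,s); print(H.round(3).tolist())
print(totool(s,np.array([x,y,.12])-s["tool_pos"]))
E
```

```text
wrist tile c 474.7 13.8 size 111.7 51.4 ang 39.7
side tile c 471.5 -1.5 size 125.2 67.3 ang 40.2
[[0.549, -0.199, 0.01], [0.478, -0.181, 0.01], [0.437, -0.316, 0.01]]
[ 17.86 -13.39  -8.57]
```

send_rows([
  [2, -3, -2, -0.12],
  [6, -6, -4, -0.24],
  [10, -10, -6.5, -0.36],
  [14, -13, -8.5, -0.42],
  [17, -13.2, -8.5, -0.42],
  [17, -13.2, -8.5, -0.42],
  [17, -13.2, -8.5, -0.42],
], fingers=7)

```text
t: 2.25
tool_pos: [0.477, 0.0192, 0.1306]
ee_rot: [0.242, 0.666, 0.243, -0.662]
wrist_force: [0.2, -0.2, 0.4]
width: 0.0699
```

```bash
python3 - <<'E'
from h import *
a,s=grab("wrist","e.png"); print(s["qd"].round(3),s["tool_pos"].round(4))
x,y,a=tile("wrist",[.475,.008,.014],s,a)
tl=a; ty=Rt(s)[:,1]; print("tooly",np.degrees(np.arctan2(ty[1],ty[0])))
print(totool(s,np.array([x,y,0])-s["tool_pos"]))
E
```

```text
[-0.023 -0.041 -0.051  0.002 -0.002  0.001] [0.477  0.0192 0.1306]
wrist tile c 473.2 9.6 size 108.2 48.9 ang 40.0
tooly -49.84646233351573
[13.05  0.49  0.98]
```

View pics/e.png

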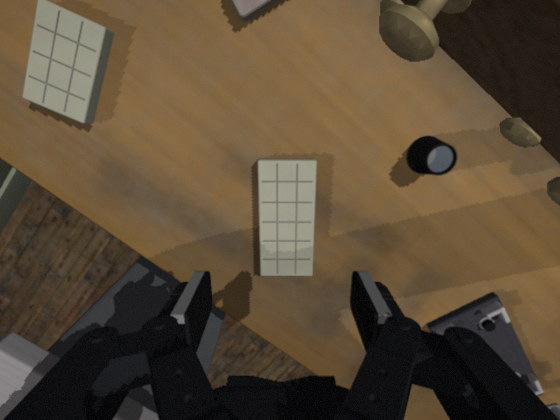

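send_rows([
  [3, 0.4, 0.9, 0],
  [7, 0.5, 1.0, 0],
  [10.5, 0.5, 1, 0],
  [12.7, 0.5, 1, 0],
  [12.7, 0.5, 1, 0],
  [12.7, 0.5, 1, 0],
])

```text
t: 2.9
tool_pos: [0.4771, 0.0072, 0.0075]
ee_rot: [0.243, 0.668, 0.241, -0.66]
wrist_force: [0.5, -0.2, 0.0]
width: 0.0702
```

send_rows([
  [0, 0, 0, 0],
  [0, 0, 0, 0],
  [0, 0, 0, 0],
  [0, 0, 0, 0],
  [0, 0, 0, 0],
], fingers=4.5, newtons=35)

```text
t: 3.4
tool_pos: [0.4772, 0.0092, 0.0115]
ee_rot: [0.241, 0.668, 0.243, -0.661]
wrist_force: [-13.8, 10.2, 30.3]
width: 0.0449
```

send_rows([
  [-2, 0, 0, 0],
  [-5, 0, -1.5, 0],
  [-8, 0, -3, 0],
  [-8, 0, -3, 0],
  [-8, 0, -3, 0],
  [-8, 0, -3, 0],
], fingers=6.4)

```text
t: 4.0
tool_pos: [0.4989, 0.0279, 0.0916]
ee_rot: [0.241, 0.668, 0.243, -0.661]
wrist_force: [-0.5, 0.5, 0.7]
width: 0.0639
```

```bash
python3 - <<'E'
from h import *
a,s=grab("wrist","f.png"); print(s["qd"].round(3),s["tool_pos"].round(4),s["wrist_force"])
x,y,a=tile("wrist",[.475,.008,.014],s,a)
tl=a; ty=Rt(s)[:,1]; print("tooly",np.degrees(np.arctan2(ty[1],ty[0])))
print(totool(s,np.array([x,y,0])-s["tool_pos"]))
E
```

```text
[-0.003  0.017  0.015  0.001 -0.001  0.   ] [0.4989 0.0279 0.0916] [-0.51543438  0.49742911  0.74047702]
wrist tile c 479.7 15.2 size 17.2 15.1 ang 39.3
tooly -50.00408889162655
[ 9.14 -0.27  2.38]
```

View pics/f.png

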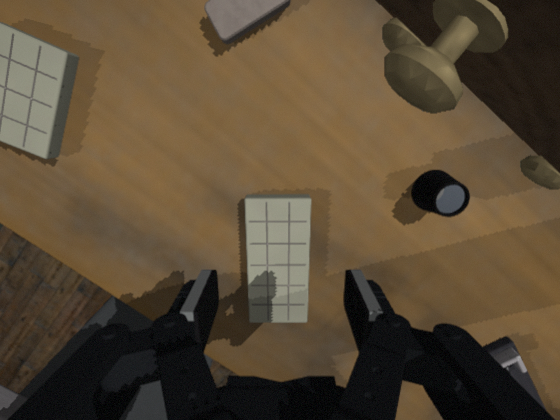

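```bash
sed -i 's/^    n,l,st,c=cv2/    m=cv2.morphologyEx(m,cv2.MORPH_CLOSE,np.ones((5,5)))\n    n,l,st,c=cv2/' h.py; python3 - <<'E'
from h import *
im=cv2.imread("pics/f.png")[:,:,::-1].copy(); s=status.get_state()
c=pix2w("wrist",[(246,198),(311,198),(307.5,322),(248,322)],.014,s); d=np.roll(c,-1,0)-c
print(c.mean(0),np.linalg.norm(d,axis=1),np.degrees(np.arctan2(d[:,1],d[:,0])))
x,y,_=tile("wrist",[.475,.008,.014],s,im); 
for X in([x,y,0],c.mean(0)): print(totool(s,np.array(X)-s["tool_pos"]))
E
```

```text
[0.47293384 0.00950991 0.014     ] [0.04798202 0.10839636 0.05044637 0.10839264] [ -49.98246028 -139.78489796  129.99114414   38.91240002]
wrist tile c 472.9 9.8 size 106.6 48.2 ang 40.0
[ 9.08 -0.26  3.21]
[ 7.68 -0.23  3.21]
```

send_rows([
  [2.5, -0.25, 2.5, 0],
  [5, -0.25, 3.2, 0],
  [7.5, -0.25, 3.2, 0],
  [9.1, -0.25, 3.2, 0],
  [9.1, -0.25, 3.2, 0],
  [9.1, -0.25, 3.2, 0],
  [9.1, -0.25, 3.2, 0],
])

```text
t: 4.75
tool_pos: [0.4737, 0.0096, 0.0006]
ee_rot: [0.241, 0.668, 0.243, -0.661]
wrist_force: [-0.5, 0.4, 0.9]
width: 0.0638
```

send_rows([
  [0, 0, 0, 0],
])

```text
t: 4.85
tool_pos: [0.4745, 0.0094, 0.0015]
ee_rot: [0.241, 0.669, 0.242, -0.66]
wrist_force: [0.4, 0.1, -0.7]
width: 0.0639
```

send_rows([
  [0, 0, 0, 0],
  [0, 0, 0, 0],
  [0, 0, 0, 0],
  [0, 0, 0, 0],
  [0, 0, 0, 0],
], fingers=4.4, newtons=35)

```text
t: 5.35
tool_pos: [0.4754, 0.0092, 0.0026]
ee_rot: [0.242, 0.669, 0.242, -0.66]
wrist_force: [-1.4, -0.1, 6.9]
width: 0.0483
```

send_rows([
  [-1, 0, 0, 0],
  [-3, 0, 0, 0],
  [-6, 0, 0, 0],
  [-9, 0, 0, 0],
  [-11, 0, 0, 0],
  [-11, 0, 0, 0],
])

```text
t: 5.95
tool_pos: [0.4766, 0.0081, 0.1162]
ee_rot: [0.243, 0.671, 0.24, -0.658]
wrist_force: [1.5, -1.1, -1.0]
width: 0.049
```

```bash
python3 - <<'E'
from h import *
s=status.get_state(); print(s["tool_pos"],s["width"],s["wrist_force"],totool(s,np.array([.455,-.40,.17])-s["tool_pos"]))
E
```

```text
[0.47657851 0.00813435 0.11623058] 0.04904881942579479 [ 1.45740993 -1.13130922 -0.98080011] [-5.54 29.93 27.8 ]
```

send_rows([
  [-2, 2.5, 2.3, -0.06],
  [-4, 6, 5.5, -0.13],
  [-5.5, 9.3, 8.7, -0.2],
  [-5.5, 12.7, 11.9, -0.26],
  [-5.5, 16.1, 15.1, -0.33],
  [-5.5, 19.5, 18.3, -0.39],
  [-5.5, 23, 21.5, -0.46],
  [-5.5, 26.4, 24.7, -0.52],
  [-5.5, 30, 27.8, -0.585],
  [-5.5, 30, 27.8, -0.585],
])

```text
t: 6.95
tool_pos: [0.4537, -0.4054, 0.1677]
ee_rot: [0.425, 0.573, 0.419, -0.562]
wrist_force: [0.3, 0.6, -1.0]
width: 0.0488
```

send_rows([
  [0, 0, 0, 0],
  [0, 0, 0, 0],
  [0, 0, 0, 0],
])

```text
t: 7.25
tool_pos: [0.4538, -0.4039, 0.167]
ee_rot: [0.425, 0.573, 0.42, -0.561]
wrist_force: [0.1, 0.1, -1.1]
width: 0.0491
```

```bash
python3 - <<'E'
from h import *
a,s=grab("wrist","g.png"); np.save("s_g.npy",s,allow_pickle=True)
ty=Rt(s)[:,1]; print("tooly",np.degrees(np.arctan2(ty[1],ty[0])),s["tool_pos"],s["qd"].round(3),s["width"],s["joint_pos"].round(2))
E
```

```text
tooly -16.658375361668792 [ 0.45375118 -0.40393659  0.16704537] [ 0.005 -0.007 -0.006  0.    -0.001 -0.002] 0.04906027463048475 [-0.93  0.29  1.58  0.02  1.27 -0.65]
```

View pics/g.png

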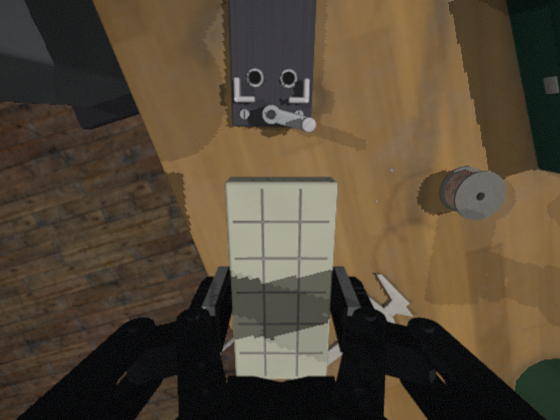

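```bash
python3 - <<'E'
from h import *
b=cv2.imread("pics/g.png")
c=cv2.resize(b[0:145,205:345],None,fx=4,fy=4,interpolation=cv2.INTER_CUBIC); c=cv2.convertScaleAbs(c,alpha=1.4,beta=20)
cv2.imwrite("pics/h.png",c)
E
```

```text
(no output)
```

View pics/h.png

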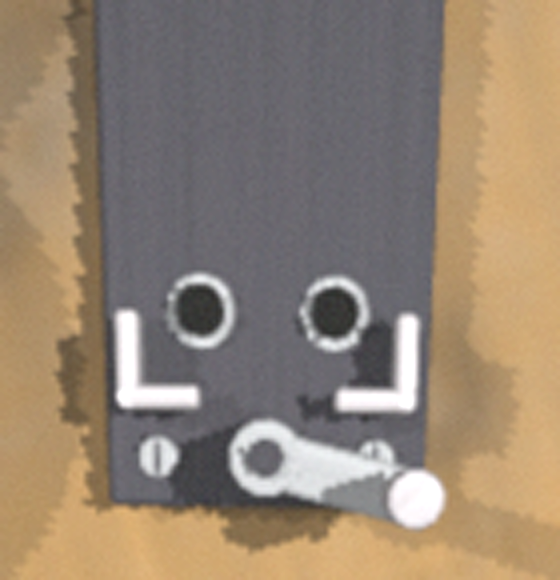

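```bash
cat > fit.py <<'E'
from h import *
s=np.load("s_g.npy",allow_pickle=True).item(); im=cv2.imread("pics/g.png")[:,:,::-1].copy()
P=[((113,499),.010,(84,-37)),((428,505),.010,(84,37)),((200,311),.010,(42,-15)),((334,314),.010,(42,15)),((138,386),.022,(58,-28)),((397,389),.022,(58,28)),((267,457),.034,(73,0))]
g=lambda c:((np.array(c)+.5)/4-.5+np.array([205,0]))
W=np.array([pix2w("wrist",g(u),z,s)[0][:2] for u,z,_ in P]); L=np.array([l for *_,l in P])/1e3
A,B=L-L.mean(0),W-W.mean(0); th=np.arctan2((A[:,0]*B[:,1]-A[:,1]*B[:,0]).sum(),(A*B).sum())
R2=np.array([[np.cos(th),-np.sin(th)],[np.sin(th),np.cos(th)]]); o=W.mean(0)-R2@L.mean(0)
print("holder o",o.round(4),"ang",np.degrees(th).round(2)); print(((W-o)@R2*1000-L*1000).round(1).tolist())
for e in([(100,0),(113,499)],[(442,0),(428,505)]):
    a,b=[pix2w("wrist",g(u),.01,s)[0] for u in e]; d=b-a; print("edge ang",np.degrees(np.arctan2(d[1],d[0])).round(2), ((np.array([a,b])[:,:2]-o)@R2*1000).round(1).tolist())
k=pix2w("wrist",g((416,498)),.049,s)[0][:2]; print("knob local",((k-o)@R2*1000).round(1),k.round(4))
zt=s["tool_pos"][2]-.0026+.014
c=pix2w("wrist",[(228,183),(335.5,183),(330,377),(237,377)],zt,s); d=np.roll(c,-1,0)-c
print("tile c",c.mean(0).round(4),np.linalg.norm(d,axis=1).round(4),np.degrees(np.arctan2(d[:,1],d[:,0])).round(1),"rel tool",totool(s,c.mean(0)-s["tool_pos"]))
q=R2@np.array([.042,0])+o
print("move",totool(s,np.r_[o,.06]-s["tool_pos"]))
E
python3 fit.py
```

```text
holder o [ 0.4925 -0.2533] ang -107.09
[[-1.4, 0.7], [-0.7, 0.3], [0.2, -0.3], [0.5, -0.4], [0.6, -0.4], [0.7, 0.2], [0.1, -0.1]]
edge ang -107.82 [[-17.0, -35.0], [82.6, -36.3]]
edge ang -106.48 [[-17.9, 36.2], [83.3, 37.3]]
knob local [80.9 30.4] [ 0.4978 -0.3395]
tile c [ 0.4535 -0.4046  0.1784] [0.0467 0.1074 0.0506 0.1067] [ -16.8 -105.   162.4   72.9] rel tool [-1.14  0.01  0.06]
move [ 10.82  -0.78 -15.46]
```

send_rows([
  [0, -0.2, -3, 0.01],
  [0, -0.5, -7, 0.01],
  [0, -0.8, -11, 0.01],
  [2, -0.8, -14, 0.01],
  [5, -0.8, -15.5, 0.01],
  [8, -0.8, -15.5, 0.01],
  [10.8, -0.8, -15.5, 0.01],
  [10.8, -0.8, -15.5, 0.01],
  [10.8, -0.8, -15.5, 0.01],
  [10.8, -0.8, -15.5, 0.01],
])

```text
t: 8.3
tool_pos: [0.4938, -0.2538, 0.0627]
ee_rot: [0.424, 0.575, 0.415, -0.563]
wrist_force: [0.3, 0.5, 0.0]
width: 0.0486
```

```bash
python3 - <<'E'
from h import *
a,s=grab("wrist","i0.png"); np.save("s_i.npy",s,allow_pickle=True)
ty=Rt(s)[:,1]; print("tooly",np.degrees(np.arctan2(ty[1],ty[0])),s["tool_pos"],s["qd"].round(3),s["wrist_force"])
b=cv2.imread("pics/i0.png")[:300,150:420]; cv2.imwrite("pics/i.png",cv2.resize(cv2.convertScaleAbs(b,alpha=1.4,beta=20),None,fx=2,fy=2))
E
```

```text
tooly -17.20082366158756 [ 0.49382778 -0.25376645  0.06268653] [-0.003 -0.004 -0.007  0.002 -0.004 -0.002] [0.27722436 0.47844863 0.02215966]
```

View pics/i.png

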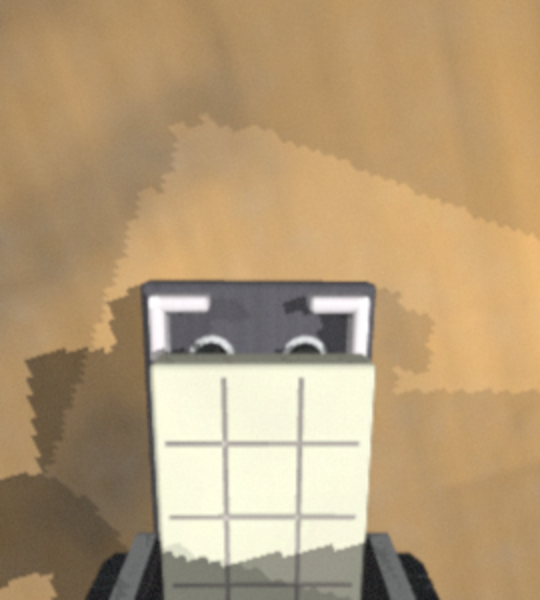

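```bash
python3 - <<'E'
from h import *
s=np.load("s_i.npy",allow_pickle=True).item()
g=lambda c:((np.array(c,float)+.5)/2-.5+np.array([150,0]))
def loc(uv,z): # tool-frame (y,z) mm
    return ((pix2w("wrist",g(uv),z,s)-s["tool_pos"])@Rt(s))[:,1:]*1000
print("plate",loc([(141,283),(376,283)],.010).round(1).tolist(),"exp y±37,x-66")
print("brk",loc([(168,312),(352,312)],.022).round(1).tolist(),"exp ±28,-58")
zt=s["tool_pos"][2]-.0026+.014
print("tile",loc([(152,363),(375,363)],zt).round(1).tolist(),"exp ±25,-55")
E
```

```text
plate [[-38.2, -65.3], [34.5, -65.2]] exp y±37,x-66
brk [[-28.6, -58.0], [25.7, -57.9]] exp ±28,-58
tile [[-24.7, -53.8], [23.6, -53.6]] exp ±25,-55
```

send_rows([
  [1, -0.1, -0.08, 0],
  [2, -0.1, -0.08, 0],
  [3, -0.1, -0.08, 0],
  [3.6, -0.1, -0.08, 0],
  [3.9, -0.1, -0.08, 0],
  [4.1, -0.1, -0.08, 0],
  [4.3, -0.1, -0.08, 0],
  [4.4, -0.1, -0.08, 0],
  [4.4, -0.1, -0.08, 0],
])

```text
t: 9.25
tool_pos: [0.4943, -0.2531, 0.0191]
ee_rot: [0.424, 0.575, 0.415, -0.563]
wrist_force: [0.4, -1.0, 0.6]
width: 0.0491
```

send_rows([
  [0, -0.2, 0, 0],
  [0.2, -0.2, 0, 0],
  [0.3, -0.2, 0, 0],
  [0.3, -0.2, 0, 0],
])

```text
t: 9.65
tool_pos: [0.4925, -0.2527, 0.0168]
ee_rot: [0.424, 0.575, 0.415, -0.563]
wrist_force: [-1.2, 0.5, 6.2]
width: 0.049
```

send_rows([
  [0.2, 0, 0, 0],
  [0.4, 0, 0, 0],
  [0.6, 0, 0, 0],
  [0.6, 0, 0, 0],
])

```text
t: 10.05
tool_pos: [0.4926, -0.2528, 0.0128]
ee_rot: [0.424, 0.575, 0.416, -0.563]
wrist_force: [-7.4, 4.0, 18.1]
width: 0.049
```

send_rows([
  [0, 0, 0, 0],
  [0, 0, 0, 0],
  [0, 0, 0, 0],
  [-1.5, 0, 0, 0],
  [-4, 0, 0, 0],
  [-7, 0, 0, 0],
  [-7, 0, 0, 0],
], fingers=6.5)

```text
t: 10.75
tool_pos: [0.4941, -0.2552, 0.0883]
ee_rot: [0.427, 0.575, 0.412, -0.562]
wrist_force: [0.2, -0.0, 0.4]
width: 0.0651
```

send_rows([
  [0, 0, 0, 0],
  [0, 0, 0, 0],
  [0, 0, 0, 0],
  [0, 0, 0, 0],
], fingers=0)

```text
t: 11.15
tool_pos: [0.4935, -0.2546, 0.0873]
ee_rot: [0.427, 0.575, 0.413, -0.563]
wrist_force: [-0.1, -0.6, 0.3]
width: 0.0066
```

```bash
python3 - <<'E'
from h import *
a,s=grab("wrist","j.png"); np.save("s_j.npy",s,allow_pickle=True)
print(s["tool_pos"],s["width"],s["wrist_force"])
tile("wrist",[.4925,-.2533,.024],s,a,z=.024); o=np.array([.4925,-.2533,.024])
print(totool(s,o-s["tool_pos"]))
E
```

```text
[ 0.49354472 -0.25464572  0.08732091] 0.006638979831868642 [-0.09024013 -0.56426655  0.30709874]
wrist tile c 491.3 -248.2 size 119.0 54.3 ang 74.7
[ 6.33 -0.3  -0.08]
```

View pics/j.png

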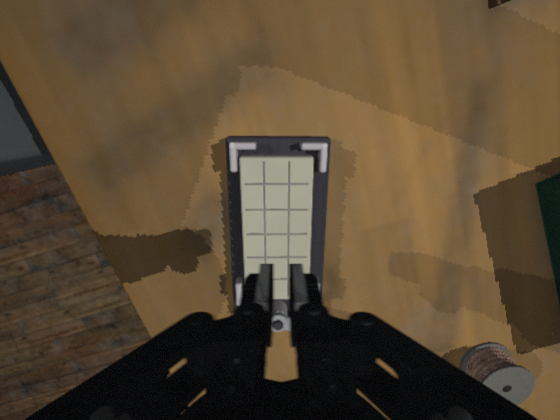

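send_rows([
  [3, -0.15, -0.1, 0],
  [5.5, -0.2, -0.1, 0],
  [6.1, -0.2, -0.1, 0],
  [6.5, -0.2, -0.1, 0],
  [6.8, -0.2, -0.1, 0],
  [6.9, -0.2, -0.1, 0],
])

```text
t: 11.8
tool_pos: [0.4916, -0.2517, 0.0238]
ee_rot: [0.423, 0.573, 0.417, -0.564]
wrist_force: [-30.4, 19.2, 63.0]
width: 0.0
```

send_rows([
  [0.2, 0, 0, 0],
  [0.3, 0, 0, 0],
  [0.3, 0, 0, 0],
])

```text
t: 12.1
tool_pos: [0.4924, -0.2522, 0.024]
ee_rot: [0.424, 0.573, 0.417, -0.563]
wrist_force: [-7.6, 5.4, 22.5]
width: -0.0001
```

send_rows([
  [-0.8, 0, 0, 0],
  [-0.8, 0, 2, 0],
  [-0.8, 0, 4, 0],
  [-0.8, 0, 4, 0],
  [-0.2, 0, 4, 0],
  [0.15, 0, 4, 0],
  [0.2, 0, 4, 0],
])

```text
t: 12.8
tool_pos: [0.4811, -0.2903, 0.024]
ee_rot: [0.424, 0.573, 0.418, -0.564]
wrist_force: [-9.4, 4.0, 24.9]
width: 0.0
```

send_rows([
  [-0.8, 0, 0, 0],
  [-0.8, 0, -3, 0],
  [-0.8, 0, -6, 0],
  [-0.8, 0, -8, 0],
  [-0.8, 0, -8, 0],
  [-0.2, 0, -8, 0],
  [0.15, 0, -8, 0],
  [0.2, 0, -8, 0],
])

```text
t: 13.6
tool_pos: [0.5044, -0.214, 0.024]
ee_rot: [0.423, 0.573, 0.418, -0.564]
wrist_force: [-6.3, 7.3, 20.5]
width: -0.0001
```

```bash
cat > k.py <<'E'
from h import *
import sys
th=np.radians(-107.09);R2=np.array([[np.cos(th),-np.sin(th)],[np.sin(th),np.cos(th)]]);o=np.array([.4925,-.2533])
s=status.get_state(); loc=(s["tool_pos"][:2]-o)@R2*1000; ty=Rt(s)[:,1]
print("loc",loc.round(1),s["tool_pos"].round(4),"yaw",np.degrees(np.arctan2(ty[1],ty[0])).round(1), "clip ang",np.arctan2(73-loc[0],loc[1]).round(3))
for a in np.arange(-.25,1.61,.15) if len(sys.argv)<2 else [float(v) for v in sys.argv[1:]]:
    l=np.array([73-32*np.sin(a),32*np.cos(a)])/1e3; print(round(a,2),totool(s,np.r_[o+R2@l,.037]-s["tool_pos"]))
E
python3 k.py -0.25
```

```text
loc [-41.1  -0.1] [ 0.5044 -0.214   0.024 ] yaw -17.0 clip ang 1.572
-0.25 [-1.35  3.11 12.2 ]
```

Lift, cross over high, then lower over the knob with the fingers part open.

send_rows([
  [-2.5, 0, 0, 0],
  [-6, 0, 0, 0],
  [-6.5, 0.7, 3, 0],
  [-6.5, 1.8, 7, 0],
  [-6.5, 3, 11, 0],
  [-6.5, 3.1, 12.2, 0],
  [-6.5, 3.1, 12.2, 0],
  [-6.5, 3.1, 12.2, 0],
], fingers=3.5, newtons=20)

```text
t: 14.4
tool_pos: [0.497, -0.339, 0.0877]
ee_rot: [0.422, 0.573, 0.419, -0.564]
wrist_force: [0.2, 0.4, -0.6]
width: 0.035
```

```bash
python3 k.py -0.25; python3 - <<'E'
from h import *
a,s=grab("wrist","k0.png"); p=w2pix("wrist",[[.4978,-.3395,.049]],s)[0]; print(p)
cv2.imwrite("pics/k.png",cv2.resize(cv2.imread("pics/k0.png")[150:400,130:430],None,fx=2,fy=2))
E
```

```text
loc [80.7 29.5] [ 0.497  -0.339   0.0877] yaw -17.0 clip ang -0.254
-0.25 [5.07 0.1  0.07]
[282.90083893 248.08188546]
```

View pics/k.png

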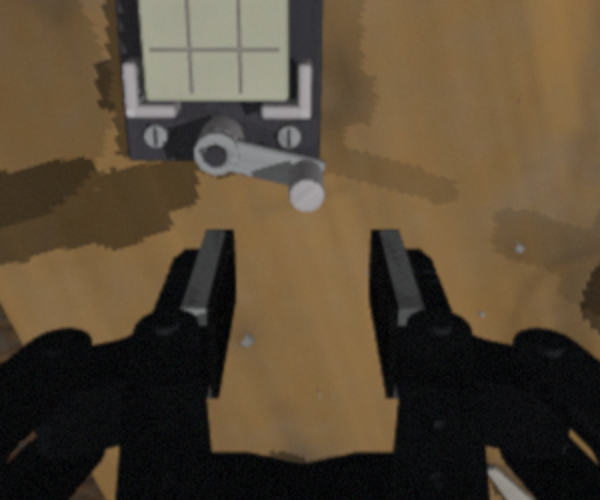

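send_rows([
  [2, 0.1, 0, 0],
  [4, 0.1, 0, 0],
  [5, 0.1, 0, 0],
  [5.1, 0.1, 0, 0],
  [5.1, 0.1, 0, 0],
])

```text
t: 14.95
tool_pos: [0.4991, -0.3381, 0.0371]
ee_rot: [0.423, 0.573, 0.419, -0.563]
wrist_force: [-0.1, -0.6, 0.5]
width: 0.0348
```

send_rows([
  [0, 0, 0, 0],
  [0, 0, 0, 0],
  [0, 0, 0, 0],
  [0, 0, 0, 0],
], fingers=1.0)

```text
t: 15.35
tool_pos: [0.4994, -0.3383, 0.0383]
ee_rot: [0.423, 0.573, 0.419, -0.563]
wrist_force: [-3.5, 2.8, 6.3]
width: 0.0107
```

```bash
python3 k.py
```

```text
loc [79.2 31.5] [ 0.4994 -0.3383  0.0383] yaw -16.9 clip ang -0.195
-0.25 [ 0.13 -0.06  0.17]
-0.1 [ 0.13  0.03 -0.3 ]
0.05 [ 0.14  0.04 -0.78]
0.2 [ 0.14 -0.02 -1.26]
0.35 [ 0.14 -0.15 -1.72]
0.5 [ 0.14 -0.34 -2.16]
0.65 [ 0.14 -0.6  -2.56]
0.8 [ 0.14 -0.92 -2.92]
0.95 [ 0.14 -1.28 -3.23]
1.1 [ 0.14 -1.69 -3.48]
1.25 [ 0.13 -2.14 -3.67]
1.4 [ 0.13 -2.6  -3.78]
1.55 [ 0.12 -3.08 -3.83]
```

send_rows([
  [0, 0.03, -0.3, 0],
  [0, 0.04, -0.8, 0],
  [0, -0.02, -1.26, 0],
  [0, -0.15, -1.7, 0],
  [0, -0.34, -2.16, 0],
  [0, -0.6, -2.56, 0],
  [0, -0.92, -2.92, 0],
  [0, -1.28, -3.23, 0],
  [0, -1.69, -3.48, 0],
  [0, -1.69, -3.48, 0],
])

```text
t: 16.35
tool_pos: [0.4988, -0.2968, 0.0392]
ee_rot: [0.424, 0.577, 0.417, -0.559]
wrist_force: [21.0, 8.7, -6.3]
width: 0.0107
```

```bash
python3 k.py 1.2 1.3 1.4 1.5 1.57 1.6
```

```text
loc [39.7 18.8] [ 0.4988 -0.2968  0.0392] yaw -17.0 clip ang 1.056
1.2 [ 0.2  -0.73  0.35]
1.3 [ 0.2  -1.03  0.25]
1.4 [ 0.19 -1.34  0.18]
1.5 [ 0.19 -1.66  0.14]
1.57 [ 0.18 -1.89  0.13]
1.6 [ 0.18 -1.98  0.13]
```

send_rows([
  [0, -0.2, 0.3, 0],
  [0, -0.5, 0.3, 0],
  [0, -0.8, 0.25, 0],
  [0, -1.1, 0.2, 0],
  [0, -1.4, 0.15, 0],
  [0, -1.65, 0.15, 0],
  [0, -1.9, 0.15, 0],
  [0, -1.95, 0.15, 0],
  [0, -1.95, 0.15, 0],
])

```text
t: 17.25
tool_pos: [0.4818, -0.2878, 0.039]
ee_rot: [0.423, 0.579, 0.419, -0.557]
wrist_force: [6.8, 12.6, 4.1]
width: 0.0103
```

```bash
python3 k.py 1.57
```

```text
loc [36.1 -0.1] [ 0.4818 -0.2878  0.039 ] yaw -17.0 clip ang 1.574
1.57 [0.19 0.01 0.49]
```

send_rows([
  [0, 0, 0.2, 0],
  [0, 0, 0.2, 0],
  [0, 0, 0.2, 0],
  [-2, 0, 0.2, 0],
  [-5, 0, 0.2, 0],
  [-9, 0, 2, 0],
  [-12, 0, 6, 0],
  [-12, 0, 9, 0],
  [-12, 0, 9, 0],
], fingers=3)

```text
t: 18.15
tool_pos: [0.4511, -0.3798, 0.1585]
ee_rot: [0.423, 0.58, 0.416, -0.558]
wrist_force: [-0.1, 0.3, 1.5]
width: 0.0298
```

```bash
python3 - <<'E'
from h import *
a,s=grab("wrist","l0.png"); print(s["tool_pos"],s["wrist_force"].round(1))
u=w2pix("wrist",[[.4818,-.2878,.03]],s)[0].astype(int); print(u)
np.save("s_l.npy",s,allow_pickle=True)
x0=max(0,u[0]-130);y0=max(0,u[1]-110); print(x0,y0)
w=cv2.imread("pics/l0.png")[y0:y0+200,x0:x0+260]; grab("side","m0.png")
sd=cv2.imread("pics/m0.png")[240:320,200:300]
cv2.imwrite("pics/l.png",np.hstack([cv2.resize(w,(520,400)),cv2.resize(sd,(280,400))]))
E
```

```text
[ 0.4511383  -0.37977119  0.15853538] [-0.1  0.3  1.5]
[280  96]
150 0
```

View pics/l.png

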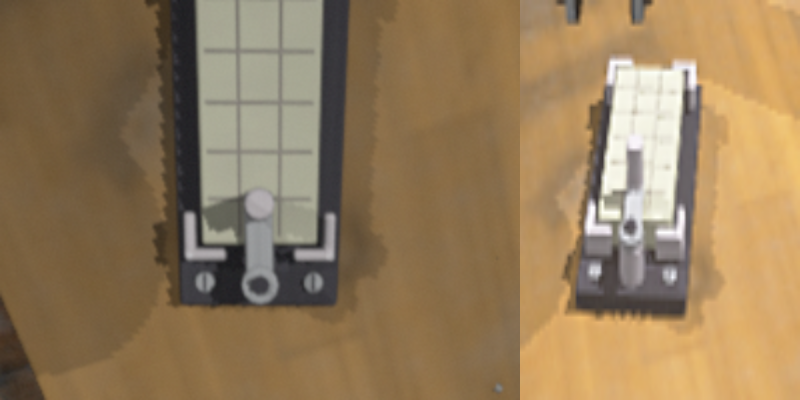

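```bash
python3 - <<'E'
from h import *
s=np.load("s_l.npy",allow_pickle=True).item()
o=np.array([.4925,-.2533]);th=np.radians(-107.09);R2=np.array([[np.cos(th),-np.sin(th)],[np.sin(th),np.cos(th)]])
f=lambda c,z:(pix2w("wrist",np.array(c)/2+[150,0],z,s)[0][:2]-o)@R2*1000
k,p=f((259,204),.049),f((260,287),.034); print(k,p,np.arctan2(p[0]-k[0],k[1]-p[1]))
print(workorder.finish_job())
E
```

```text
[41.0217528  -1.15571277] [73.38378677 -0.46837926] 1.5920320187533459
the job is handed in; nothing more can be done
None
```

The long tile is in the holder inside its four brackets and pressed home. The clip is swung in over its end, the gripper has let go and is clear, and the job is handed in. The short tile was left alone.

**Tile home and level:** pressing at mid-tile and near both ends, the fingertips stopped at z = 24.0 mm each time, the height given for a tile that is home. The side-to-side level was not probed separately; I only pressed along the tile's middle line.

**Clip:** the last pictures show it straight over the tile's end. I measured the knob 41 mm along the holder and the clip angle at about 1.59 rad.

**What went wrong on the way:**
- **First grasp:** the fingers closed too high and pressed on the top of the tile with about 30 N. I lifted, looked again (the tile had not moved) and gripped it lower.
- **Mid-tile press:** the force briefly reached about 72 N in all at the wrist, under the 120 N limit.
- **Clip swing:** the gripper ran up to about 6 mm wide of the arc, with about 23 N at the wrist. The clip still ended where it should.

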